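# Clean the set-up plate and hold an angle offcut into the fence

### The job

Sweep the three loose chips off the steel set-up plate into the chip tray at its open end, using the scraper block and not the fingers, then put the scraper back down on the bench. Set the angle offcut on the plate with its foot down, the back of its upright leg to the fence and its end up against the end stop. Push it firmly, down and back together, so that it sits flush on the bed and against the fence, and finish while still holding it pressed there, ready for clamping; leave everything else on the bench alone.

Things in the scene. Friction and masses are not known exactly. Their poses are not given: they have to be found in the camera images.
- bed: The ground steel bed of the set-up plate, 136 (x) x 260 (y) mm, its top 30 mm above the bench; it stands fixed on the bench. Origin: centre of its top face. x points to the fence, y along the fence towards the end stop, z up. All parts of the set-up plate share these axes.
- fence: Dark (black-oxide) steel fence bar along the bed's far edge (the edge away from the robot), 20 mm high above the bed, 18 mm thick, 260 mm long. Origin: middle of the lower edge of its working face (the face towards the robot), at bed level: 50 mm in +x of the bed's origin. The fence lies at x > 0 of it.
- stop: Small dark steel end stop on the bed, touching the fence, 40 (x) x 15 (y) x 18 mm high. Origin: middle of the lower edge of its working face (which looks along -y), at bed level: at x +30, y +115 mm from the bed's origin. The stop lies at y > 0 of it.
- tray: Shallow open sheet-metal chip tray fixed at the other, open end of the bed, 136 (x) x 90 (y) mm, walls 3 mm thick, its rim 16 mm above the bench (14 mm below the bed's top). Origin: centre of its floor, about 3 mm above the bench, 176 mm in -y of the bed's origin; its near rim meets the bed's end (y = -130 mm of the bed).
- angle: Offcut of aluminium angle (L section) 50 x 50 x 8 mm, 90 mm long, 0.18 kg, loose on the bench on its foot leg (8 mm thick), the other leg upright on the side away from the robot. Origin: centre of the 50 x 90 mm underside; y along its length, x towards the upright leg, which spans x = 17 to 25 mm and is 50 mm high. Pushed high on that leg while short of the fence, it may tip, not slide.
- heel (a point): Point on the angle offcut's outer corner (heel) where the back of the upright leg meets the underside, at mid-length: x = +25 mm from the angle's origin. Same axes as the angle.
- scraper: Scraper block of grey plastic with a steel edge, loose on the bench, standing on its edge: 100 mm wide (x), 22 mm thick (y), with a central grip rib on top 56 mm (x) by 16 mm (y) from 22 to 57 mm above its underside. Origin: centre of the underside. About 0.14 kg. It starts on the bench beyond the tray, to the robot's right, its width roughly in line with the bed's x.
- chip1: Loose sawn steel chip, 16 x 11 x 9 mm, lying on the bed, at least 10 mm clear of the fence and 50 mm clear of the end stop. Origin: centre of its underside.
- chip2: Loose sawn steel chip, 18 x 17 x 10 (L-shaped) mm, lying on the bed, at least 10 mm clear of the fence and 50 mm clear of the end stop. Origin: centre of its underside.
- chip3: Loose sawn steel chip, 13 x 13 x 10 mm, lying on the bed, at least 10 mm clear of the fence and 50 mm clear of the end stop. Origin: centre of its underside.
- puck1: Bystander: black resin specimen puck with a steel inlay, 30 mm across, 20 mm high. Origin: under its middle.
- puck2: Bystander: a second black resin specimen puck, 30 mm across, 20 mm high. Origin: under its middle.
- flat_bar: Bystander: flat aluminium bar 30 x 110 x 10 mm lying on the bench, long in its y. Origin: under its middle.
- toolmakers_clamp: Bystander: steel toolmaker's clamp, two parallel jaws and two screws, about 130 x 100 x 15 mm, behind the set-up plate. Origin: under its middle.
- screwdriver: Bystander: screwdriver 170 mm long lying on the bench. Origin: under its middle.
- dropper_bottle: Bystander: small amber bottle 36 mm across, 75 mm high. Origin: under its middle.
- dish: Bystander: flat pale plastic dish 90 mm across, 16 mm high. Origin: under its middle.

How it is judged:
By the outcome, as a careful person would: the job done as asked, in the order asked, and still so for the second after the job is handed in, while the arm keeps its last pose, push and grip.
It also fails if it takes over 72 s, if anything falls off the work surface, if the arm or the gripper's body presses on something with over 40 N, if the wrist force passes 120 N, or if a joint passes its speed limit or range.

### The arm

A 6-joint arm with a two-finger parallel gripper is mounted at the origin on the work surface. World frame = base frame: x ahead of the robot, y to its left, z up, the work surface at z = 0. Lengths are in mm, angles in rad, forces in N, time in s.
With the tool pointing down it reaches from about 150 to 775 mm from the base axis. Payload 6.1 kg.
Tool frame: the origin (TCP) lies midway between the tips of the shut fingers; the grasp point (between the pads) lies 19 mm behind it; z points along the fingers, y is the line along which they close (so a half turn about z gives the same grasp; the last joint's range is limited). The gripper opens to 85 mm and grips with 20 to 120 N. Pads are 22 mm wide; open, the fingers measure 114 mm over their backs; the gripper's body (76 mm by 85 mm) begins 54 mm behind the grasp point. The pads swing forward as they close: fully open they stand 13 mm farther back than shut.
Start: joints at [-1.275, 0.126, -0.04, 1.405, 0, 1.571], TCP at [153.034, -502.184, 231.295] pointing down, gripper open.
Joint ranges: [-2.72, 2.72], [-0.95, 1.95], [-1.27, 1.35], [-1.78, 2.02], [-1.46, 1.47], [-3.14, 3.14]. Speed limits (rad/s): [2.39, 2.39, 3.01, 3.14, 3.14, 3.14].

### API

Orientations are given as a unit quaternion [w, x, y, z].
In Python, from rig import bot, camrig, readout gives the robot as it stands (bot), with the cameras (camrig) and the readings (readout).
- The arm moves only by the shell command python3 jog.py 'ROWS' [FORCE]. ROWS is a JSON object with one list for each field, all of the same length, 1 to 5, a row being the entries at one place: tx, ty, tz (the shift in mm), rx, ry, rz (a rotation vector in rad), jaw (the opening from 0.0 (shut) to 1.0 (fully open)); each row is the pose to reach, as a shift and turn from the pose commanded when the command began, along the tool's axes at that moment; what a row does not reach only later rows make up. A row lasts 1/10 s, in which the tool goes at most 50 mm and 0.15 rad, less where a joint would pass 70% of its speed; a pose out of reach is approached as far as the arm can. The fingers move at their own pace and stop on an object; FORCE is the grip in N (left out, the last holds). Time passes only in rows, so rows that do not move let the fingers close. It prints the time, the measured TCP pose, the force, the opening and the grip force at its end. Input that does not fit is refused with a message, and nothing moves.
- readout.observe(): the state, without advancing time (a new reading comes with each control period).
- camrig.camera(name): name is "scene" or "top"; returns the picture (420x560x3 uint8, red, green, blue); there is no depth.
- camrig.camera_info(name): a dict with "intrinsics" (3x3 intrinsics, pixels), "rvec" (rotation vector, rad) and "tvec" (3), from world to camera coordinates, as OpenCV has them. Camera axes: x right, y down, z forward; pixel columns grow to the right and rows downward; lengths in mm; the calibration is good to about 2 mm. A picture is of the moment at which its call begins. camera_info takes no time and is no camera call.
- bot.job_done(): hands the job in; it is judged then, once.
The state is a dict: "clock": time; "q": joint angles; "joint_vel": joint speeds; "effort": joint torques, N m; "tool_pos": TCP position; "tcp_rot": TCP orientation; "ft_force": force on the tool from outside, world axes, zero at the start; "torque": the same for the moment, N m; "gripper_width": opening from 0.0 (shut) to 1.0 (fully open); "finger_force": force on a finger pad.
Only numpy, scipy, OpenCV 4.12 (cv2) and the standard library are available. Lean on these libraries where they do the work, as an engineer would, in place of code of your own. Each camera call takes 0.05 s, during which the arm holds its last target. There are 200 camera calls.

## Working session

There is one attempt and no reset: what is moved stays moved. The work goes in short steps, Python scripts to look and compute and a shell command to move; the robot and the scene stay as the last step left them, time stands still between calls to the robot, and variables do not carry over. Pictures are saved under pics/ and viewed, at most 12 in all, crops included, and the job is handed in when it is done.

```bash
ls; mkdir -p pics
python3 - <<'E'
from rig import bot, camrig, readout
import cv2
for n in("top","scene"):
    cv2.imwrite(f"pics/{n}0.png",cv2.resize(camrig.camera(n),(800,600),interpolation=cv2.INTER_CUBIC)[:,:,::-1])
    print(n,camrig.camera_info(n))
print(readout.observe())
E
```

```text
jog.py
pics
rig.py
top {'intrinsics': array([[380.42373001,   0.        , 278.552437  ],
       [  0.        , 380.42373001, 208.13121762],
       [  0.        ,   0.        ,   1.        ]]), 'rvec': array([ 2.15573605, -2.11236519,  0.22645301]), 'tvec': array([  7.86529441, 560.6112856 , 791.61011262])}
scene {'intrinsics': array([[521.16866577,   0.        , 279.04517904],
       [  0.        , 521.16866577, 212.28257222],
       [  0.        ,   0.        ,   1.        ]]), 'rvec': array([ 1.97719205,  1.41493286, -0.61564572]), 'tvec': array([-232.50352319, -355.57748911, 1509.45754716])}
{'clock': 0.1, 'q': array([-1.27498523e+00,  1.26338709e-01, -4.04743370e-02,  1.40536996e+00,
       -3.72380729e-05,  1.57081504e+00]), 'joint_vel': array([ 0.00081199, -0.00075149,  0.00113491, -0.00130541,  0.00030139,
        0.00039062]), 'effort': array([ 7.84844033e-04, -4.36904669e+01,  3.53605986e+01,  1.37286092e-02,
       -1.88840721e-05,  1.40654635e-07]), 'tool_pos': array([ 152.93625618, -501.87544988,  230.61129575]), 'tcp_rot': array([-6.83023108e-04,  9.89083039e-01,  1.47357595e-01, -1.20597189e-04]), 'ft_force': array([0.6046717 , 0.17548873, 0.03488816]), 'torque': array([-0.01462193,  0.02391639,  0.0045279 ]), 'finger_force': 0.0, 'gripper_width': 1.0040147184005523}
```

View pics/top0.png

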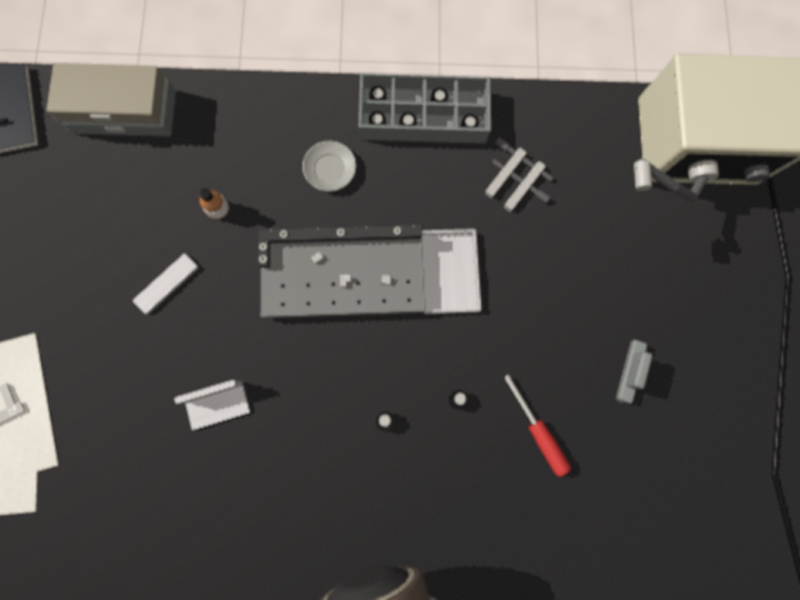

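View pics/scene0.png

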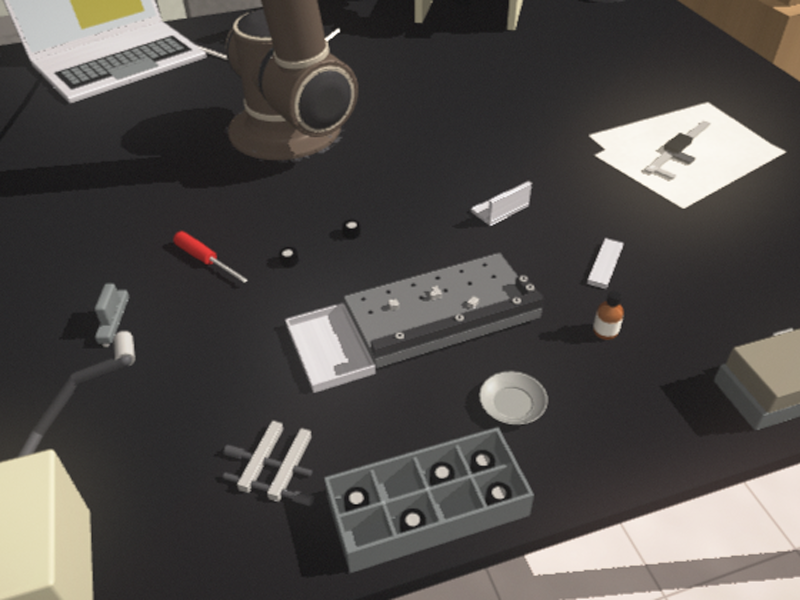

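The top view shows the bed at (260-422, 232-317), tray to (480,312), three chips at (318,258), (345,280), (386,280), scraper at (633,372) and angle at (215,405), in view pixels. Zooming in on those areas to measure.

```bash
cat > h.py <<'E'
import numpy as np, cv2
from rig import bot, camrig, readout
def cam(n):
    c=camrig.camera_info(n); R=cv2.Rodrigues(c["rvec"])[0]; return c["intrinsics"],R,np.array(c["tvec"]).ravel()
def unproj(n,uv,z):
    K,R,t=cam(n); d=R.T@np.linalg.inv(K)@np.r_[uv,1.]; o=-R.T@t
    return o+d*(z-o[2])/d[2]
def proj(n,P):
    K,R,t=cam(n); p=K@(R@np.atleast_2d(P).T+t[:,None]); return (p[:2]/p[2]).T
def pose(x,y,a,pts,z0=0):
    pts=np.atleast_2d(pts).astype(float); c,s=np.cos(a),np.sin(a)
    return pts@np.array([[c,-s,0],[s,c,0],[0,0,1]]).T+[x,y,z0]
E
python3 - <<'E'
from h import *
I=camrig.camera("top")[:,:,::-1]; S=camrig.camera("scene")[:,:,::-1]
np.savez("im.npz",top=I,scene=S)
z=lambda I,x,y,w,h,f:cv2.resize(I[y:y+h,x:x+w],None,fx=f,fy=f,interpolation=cv2.INTER_CUBIC)
a=z(I,175,150,170,80,800/170)[:340,:800]      # bed
b=z(I,115,260,66,48,6)[:260,:396]; c=z(I,425,230,66,60,6)[:260,:396]
o=np.zeros((600,800,3),np.uint8); o[:a.shape[0],:a.shape[1]]=a; 
o[340:600,:396]=b[:260]; o[340:600,400:796]=c[:260]
cv2.imwrite("pics/z1.png",o)
print(proj("top",[[153,-502,0]]),unproj("top",(635*.7,372*.7),0))
E
```

```text
[[512.99916829 401.03904697]] [ 455.39569271 -370.12233556    0.        ]
```

View pics/z1.png

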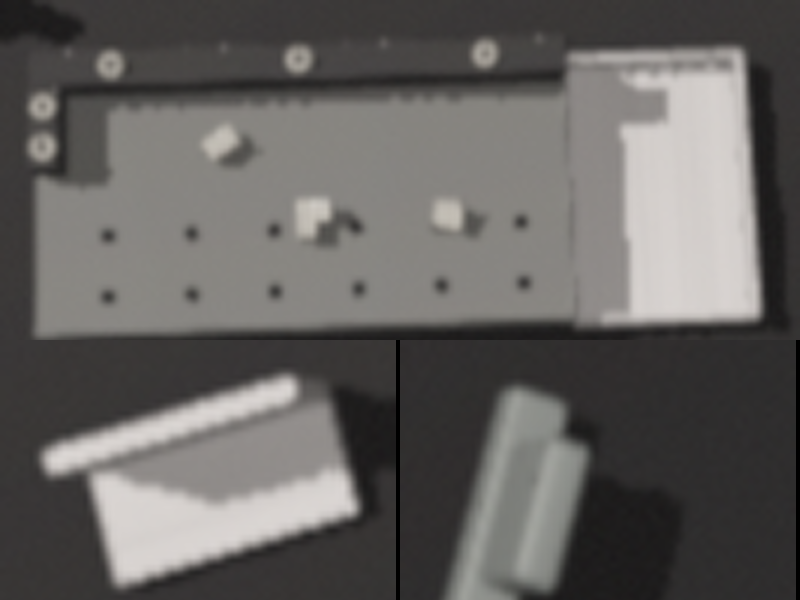

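```bash
cat > fit.py <<'E'
from h import *
from scipy.optimize import least_squares
def fit(n,obj,px,x0,z0=0):
    r=least_squares(lambda p:(proj(n,pose(*p,obj,z0))-px).ravel(),x0,loss="soft_l1",x_scale=[10,10,.1])
    return r.x,np.round((proj(n,pose(*r.x,obj,z0))-px),1)
A=lambda v:(np.array(v,float)+.5)/(800/170)-.5+[175,150]
B=lambda v:(np.array(v,float)-[0,340]+.5)/6-.5+[115,260]
C=lambda v:(np.array(v,float)-[400,340]+.5)/6-.5+[425,230]
E
python3 - <<'E'
from fit import *
K,R,t=cam("top"); print("cam",-R.T@t)
bo=[(-68,130,0),(-68,-130,0),(10,130,18),(10,115,18),(68,-130,20),(68,130,20),(68,-221,-14),(-68,-221,-14)]
bp=A([(34,337),(575,320),(30,176),(64,176),(563,38),(28,52),(743,47),(762,318)])
bed,r=fit("top",bo,bp,[550,0,0],30); print("bed",bed,r.tolist())
print("angle",*fit("top",[(-25,45,8),(-25,-45,8),(25,45,50),(17,45,50),(25,-45,50),(17,-45,50)],B([(117,587),(358,512),(40,453),(50,477),(290,375),(298,397)]),[380,200,.2]))
sc,r=fit("top",[(50,11,22),(50,-11,22),(28,-8,57),(-28,-8,57)],C([(505,387),(568,403),(590,455),(550,592)]),[455,-370,0]); print("scr",sc,r)
for c in [(222,142),(313,216),(448,214)]:
    w=unproj("top",A(c),39); d=w[:2]-bed[:2]; c_,s_=np.cos(bed[2]),np.sin(bed[2]); print(w, "bedframe",c_*d[0]+s_*d[1],-s_*d[0]+c_*d[1])
im=np.load("im.npz")
def draw(I,n,P,col):
    for q in np.round((proj(n,P)+.5)*4*16).astype(int): cv2.circle(I,tuple(int(v) for v in q),24,col,-1,cv2.LINE_AA,4)
box=lambda x0,x1,y0,y1,z0,z1:np.array([(x,y,z) for x in(x0,x1) for y in(y0,y1) for z in(z0,z1)])
S=cv2.resize(im["scene"],None,fx=4,fy=4,interpolation=cv2.INTER_CUBIC)
T=cv2.resize(im["top"],None,fx=4,fy=4,interpolation=cv2.INTER_CUBIC)
sc=sc;
an=fit("top",[(-25,45,8),(-25,-45,8),(25,45,50),(17,45,50),(25,-45,50),(17,-45,50)],B([(117,587),(358,512),(40,453),(50,477),(290,375),(298,397)]),[380,200,.2])[0]
for I,n in((S,"scene"),(T,"top")):
    draw(I,n,pose(*sc,box(-50,50,-11,11,0,22)),(0,0,255)); draw(I,n,pose(*sc,box(-28,28,-8,8,57,57)),(0,255,0))
    draw(I,n,pose(*an,box(-25,25,-45,45,0,0)),(0,0,255)); draw(I,n,pose(*an,box(17,25,-45,45,50,50)),(0,255,0))
    draw(I,n,pose(*bed,box(-68,68,-130,130,0,0),30),(0,0,255));draw(I,n,pose(*bed,box(50,68,-130,130,20,20),30),(0,255,0))
o=np.zeros((600,800,3),np.uint8)
def put(I,P,x,y,w,h):
    n="scene" if I is S else "top"
    u,v=(proj(n,P)[0]*4).astype(int); o[y:y+h,x:x+w]=I[v-h//2:v-h//2+h,u-w//2:u-w//2+w]
put(S,[sc[0],sc[1],20],0,0,260,290);put(T,[sc[0],sc[1],20],0,300,260,300)
put(S,[an[0],an[1],20],265,0,300,290);put(T,[an[0],an[1],20],265,300,300,300)
put(S,pose(*bed,[0,120,0],30)[0],570,0,230,290);put(S,pose(*bed,[0,-120,0],30)[0],570,300,230,300)
cv2.imwrite("pics/z2.png",o)
E
```

```text
cam [403.10657214  38.16192422 881.49997495]
bed [6.03801385e+02 1.09111116e+02 6.16456106e-02] [[0.4, 0.8], [0.8, -0.1], [-0.4, -0.6], [-0.9, -0.9], [0.8, -0.3], [-0.1, 0.6], [-0.3, 1.0], [-0.2, -0.2]]
angle [3.91366576e+02 2.99380092e+02 3.27892383e-01] [[ 0.2 -0.2]
 [-0.4 -0.3]
 [ 0.5  0.2]
 [-0.3 -0.1]
 [ 0.2  0.2]
 [-0.2  0.2]]
scr [ 4.55865148e+02 -3.54487077e+02 -3.18266446e-01] [[ 0.9 -0.2]
 [-0.4  0.3]
 [-0.3 -1. ]
 [ 0.   0.7]]
[625.64062911 149.4448481   39.        ] bedframe 24.282584030627437 38.911677973377174
[590.02239094 104.18737416  39.        ] bedframe -14.056155597538888 -4.065512271651465
[592.54898753  39.32590197  39.        ] bedframe -15.530251330263512 -68.95943577135309
```

View pics/z2.png

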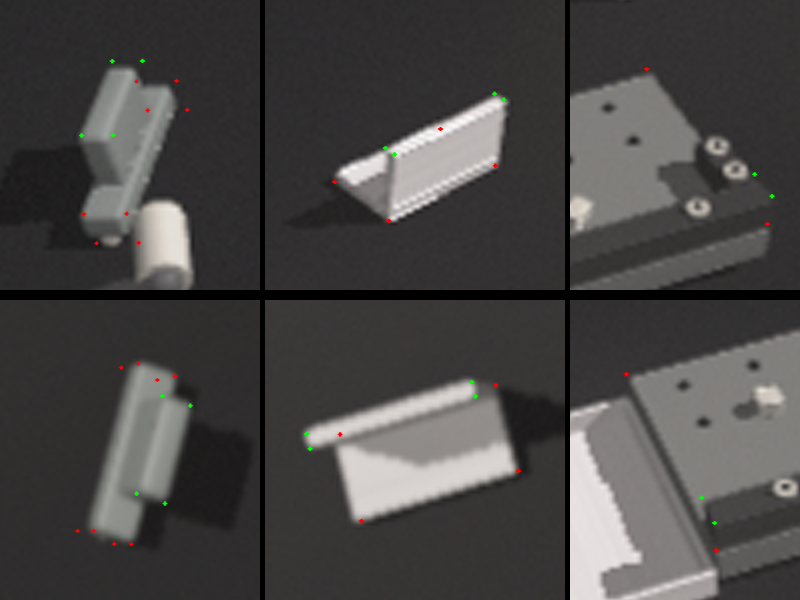

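The overlay fits the angle well in both views; bed corners agree to ~1-2 px, while the scraper is off by a few px in the scene view. I'll refine using both views, with the scraper fitted by silhouette.

Run:
```python
from fit import *
from scipy.optimize import minimize
im=np.load("im.npz")
bed0=[603.8,109.1,.0616]
def inv(P,x,y,w,h,q):  # z2 panel -> px
    u,v=(proj("scene",P)[0]*4).astype(int); return (np.array(q,float)+[u-w//2-x,v-h//2-y])/4-.5
b0=np.array([603.801385,109.111116,.0616456])
Pa=pose(*b0,[0,120,0],30)[0];Pb=pose(*b0,[0,-120,0],30)[0]
so=[(-68,130,0),(68,130,0),(-68,-130,0),(68,-130,0),(50,-130,20)]
sp=np.array([inv(Pa,570,0,230,290,(653,75)),inv(Pa,570,0,230,290,(771,228)),inv(Pb,570,300,230,300,(630,378)),inv(Pb,570,300,230,300,(717,550)),inv(Pb,570,300,230,300,(704,502))])
bo=[(-68,130,0),(-68,-130,0),(10,130,18),(10,115,18),(68,-130,20),(68,130,20),(68,-221,-14),(-68,-221,-14)]
bp=A([(34,337),(575,320),(30,176),(64,176),(563,38),(28,52),(743,47),(762,318)])
print("scene only",*fit("scene",so,sp,b0,30))
f=lambda p:np.r_[(proj("top",pose(*p,bo,30))-bp).ravel()*1.3,(proj("scene",pose(*p,so,30))-sp).ravel()]
r=least_squares(f,b0,x_scale=[10,10,.1],loss="soft_l1");print("bed",r.x)
# scraper silhouette
box=lambda x0,x1,y0,y1,z0,z1:np.array([(x,y,z) for x in(x0,x1) for y in(y0,y1) for z in(z0,z1)])
def obs(n,c,w):
    I=im[n].astype(int); u,v=c; g=I[v-w:v+w,u-w:u+w].mean(2); return (g>85).astype(float),I[v-w:v+w,u-w:u+w]
D={}
for n in("top","scene"):
    u,v=np.round(proj(n,[455,-358,25])[0]).astype(int); m,I=obs(n,(u,v),45)
    if n=="scene":
        m[ : ]=m; lamp=(im[n][v-45:v+45,u-45:u+45].astype(int)); 
        # lamp: warm/white or the region right-below
        L=((lamp[:,:,0]-lamp[:,:,2])>2)&(m>0)|(lamp.min(2)>165)  # BGR/RGB either
        L=cv2.dilate(L.astype(np.uint8),np.ones((5,5)))>0
    else: L=np.zeros_like(m,bool)
    D[n]=(u-45,v-45,m,L); print(n,m.sum(),L.sum())
def render(n,p):
    u,v,m,L=D[n]; o=np.zeros((90*4,90*4),np.uint8)
    for b in(box(-50,50,-11,11,0,22),box(-28,28,-8,8,22,57)):
        q=((proj(n,pose(*p,b))-[u,v]+.5)*4*16).astype(np.int32); cv2.fillConvexPoly(o,cv2.convexHull(q.reshape(-1,1,2)),255,cv2.LINE_8,4)
    return cv2.resize(o,(90,90),interpolation=cv2.INTER_AREA)/255.
def cost(p,ns=("top","scene")):
    q=[p[0]*10+455,p[1]*10-357,p[2]*.1-.25]; return sum((np.abs(render(n,q)-D[n][2])*~D[n][3]).sum() for n in ns)
for ns in(("top",),("scene",),("top","scene")):
    s=minimize(cost,[0,0,0],args=(ns,),method="Nelder-Mead",options=dict(initial_simplex=[[0,0,0],[1,0,0],[0,1,0],[0,0,1]]))
    q=[s.x[0]*10+455,s.x[1]*10-357,s.x[2]*.1-.25]; print(ns,np.round(q,3),s.fun)
o=[]
for n in D:
    v=np.dstack([D[n][2]*255,render(n,q)*255,D[n][3]*255]).astype(np.uint8); o.append(cv2.resize(v,None,fx=4,fy=4,interpolation=0))
cv2.imwrite("pics/z3.png",np.hstack(o))
```

```text
scene only [6.07445226e+02 1.10021820e+02 5.27747549e-02] [[-0.2 -0.5]
 [ 0.2  0.4]
 [-0.1 -0.5]
 [ 0.2  0.9]
 [-0.1 -0.3]]
bed [6.04747262e+02 1.09591852e+02 5.91784621e-02]
top 640.0 0
scene 871.0 266
('top',) [ 4.57427e+02 -3.56854e+02 -3.42000e-01] 123.26666666666668
('scene',) [ 4.56860e+02 -3.56741e+02 -1.96000e-01] 206.39215686274508
('top', 'scene') [ 4.57385e+02 -3.57102e+02 -2.43000e-01] 356.3098039215686
```

View pics/z3.png

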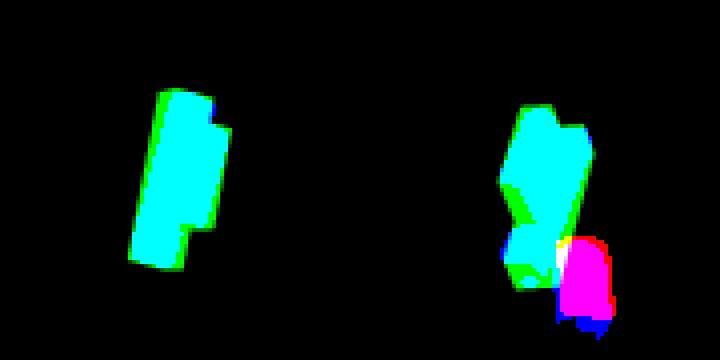

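```bash
cat > go.py <<'E'
import sys,numpy as np
from scipy.spatial.transform import Rotation as Ro
from rig import bot, camrig, readout
# python3 go.py x y z yaw [frame: w|b]  -> shift in tool axes (b: bed frame, z above bed top, yaw rel. bed)
BED=(604.7,109.6,.0592)
a=[float(v) for v in sys.argv[1:5]]; s=readout.observe()
if len(sys.argv)>5:
    c,n=np.cos(BED[2]),np.sin(BED[2]); a=[BED[0]+c*a[0]-n*a[1],BED[1]+n*a[0]+c*a[1],30+a[2],BED[2]+a[3]]
w=s["tcp_rot"]; R=Ro.from_quat([w[1],w[2],w[3],w[0]])
T=Ro.from_euler("z",a[3])*Ro.from_euler("x",np.pi)
d=R.as_matrix().T@(np.array(a[:3])-s["tool_pos"]); r=(R.inv()*T).as_rotvec()
print("tgt",np.round(a,3),"row",np.round(d,1),np.round(r,3),"len",round(float(np.linalg.norm(d)),1),"F",np.round(s["ft_force"],1),"clk",s["clock"])
E
python3 go.py 457 -357 110 -0.26
python3 jog.py '{"tx": [333,333,333,333,333],"ty": [-50,-50,-50,-50,-50],"tz": [120,120,120,120,120],"rx": [0,0,0,0,0],"ry": [0,0,0,0,0],"rz": [0.556,0.556,0.556,0.556,0.556],"jaw": [1,1,1,1,1]}' 60; python3 go.py 457 -357 110 -0.26
```

```text
clock: 0.7
tool_pos: [353.9, -406.6, 152.0]
tcp_rot: [0.0, 0.991, -0.132, 0.0]
ft_force: [0.4, -1.4, -0.0]
gripper_width: 0.998
finger_force: 0.0
tgt [ 4.57e+02 -3.57e+02  1.10e+02 -2.60e-01] row [ 86.6 -74.8  42. ] [ 0.    -0.    -0.004] len 121.9 F [ 0.4 -1.4 -0. ] clk 0.7
```

```bash
python3 jog.py '{"tx": [0,0],"ty": [0,0],"tz": [0,0],"rx": [0,0],"ry": [0,0],"rz": [0,0],"jaw": [1,1]}'; python3 go.py 457 -357 110 -0.26
```

```text
clock: 0.9
tool_pos: [353.2, -406.4, 151.8]
tcp_rot: [-0.0, 0.992, -0.128, -0.001]
ft_force: [-0.3, 0.0, 0.3]
gripper_width: 0.999
finger_force: 0.0
tgt [ 4.57e+02 -3.57e+02  1.10e+02 -2.60e-01] row [ 87.9 -74.2  41.7] [-0.001  0.002  0.003] len 122.3 F [-0.3  0.   0.3] clk 0.9
```

```bash
python3 jog.py '{"tx": [88,88,88,88,88],"ty": [-74,-74,-74,-74,-74],"tz": [42,42,42,60,60],"rx": [0,0,0,0,0],"ry": [0,0,0,0,0],"rz": [0,0,0,0,0],"jaw": [1,1,1,1,1]}'; python3 go.py 457 -357 27 -0.26
python3 - <<'E'
from h import *
o=[]
for n in("scene","top"):
    I=camrig.camera(n)[:,:,::-1]; u,v=np.round(proj(n,[457,-357,40])[0]).astype(int)
    v=min(v,360);u=max(min(u,495),65);o.append(cv2.resize(I[v-60:v+60,u-60:u+60],(400,400),interpolation=cv2.INTER_CUBIC))
cv2.imwrite("pics/g1.png",np.hstack(o))
E
```

```text
clock: 1.4
tool_pos: [455.4, -358.4, 90.8]
tcp_rot: [-0.001, 0.992, -0.13, -0.002]
ft_force: [-0.8, 0.7, -0.4]
gripper_width: 1.003
finger_force: 0.0
tgt [ 4.57e+02 -3.57e+02  2.70e+01 -2.60e-01] row [ 1.4 -1.8 63.8] [-0.001  0.003 -0.001] len 63.8 F [-0.8  0.7 -0.4] clk 1.4
```

View pics/g1.png

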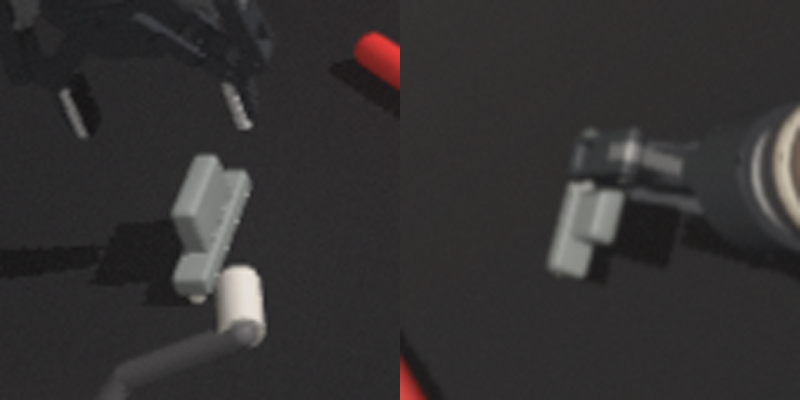

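Run:
```python
from h import *
for n in("scene","top"):
    u,v=np.round(proj(n,[457,-357,40])[0]).astype(int)
    v=min(v,360);u=max(min(u,495),65)
    P=pose(455.4,-358.4,-.26,[(0,46,104),(0,-46,104),(11,43,104),(-11,43,104),(11,-43,104),(-11,-43,104)])
    print(n,np.round((proj(n,P)-[u-60,v-60]+.5)*10/3+[400*(n=="top"),0]).tolist())
    P=pose(457,-357,-.26,[(28,8,57),(-28,8,57),(28,-8,57),(-28,-8,57)]); print(np.round((proj(n,P)-[u-60,v-60]+.5)*10/3+[400*(n=="top"),0]).tolist())
```

```text
scene [[246.0, 120.0], [92.0, 128.0], [237.0, 132.0], [245.0, 108.0], [92.0, 140.0], [102.0, 115.0]]
[[197.0, 212.0], [217.0, 150.0], [171.0, 213.0], [191.0, 152.0]]
top [[579.0, 177.0], [724.0, 218.0], [587.0, 161.0], [580.0, 195.0], [722.0, 199.0], [716.0, 234.0]]
[[609.0, 154.0], [593.0, 237.0], [633.0, 161.0], [617.0, 244.0]]
```

The view shows pads straddling the rib as predicted (scene rib top at ~(195,185), pads at (75,110) and (238,105)); the fit is confirmed, so descend and grip.

```bash
python3 jog.py '{"tx": [1,1,1],"ty": [-2,-2,-2],"tz": [40,64,64],"rx": [0,0,0],"ry": [0,0,0],"rz": [0,0,0],"jaw": [1,1,1]}' 60; python3 jog.py '{"tx": [0,0,0,0,0],"ty": [0,0,0,0,0],"tz": [0,0,0,0,0],"rx": [0,0,0,0,0],"ry": [0,0,0,0,0],"rz": [0,0,0,0,0],"jaw": [0.1,0,0,0,0]}';python3 jog.py '{"tx": [0,0,0,0,0],"ty": [0,0,0,0,0],"tz": [0,0,0,-2,-3],"rx": [0,0,0,0,0],"ry": [0,0,0,0,0],"rz": [0,0,0,0,0],"jaw": [0,0,0,0,0]}'
```

```text
clock: 1.8
tool_pos: [455.8, -356.5, 26.6]
tcp_rot: [-0.001, 0.991, -0.131, -0.002]
ft_force: [-0.4, 1.1, -0.5]
gripper_width: 1.003
finger_force: 0.0
clock: 2.3
tool_pos: [458.7, -357.2, 29.6]
tcp_rot: [0.0, 0.992, -0.13, 0.001]
ft_force: [0.1, 0.7, 0.8]
gripper_width: 0.176
finger_force: 58.4
clock: 2.8
tool_pos: [458.0, -356.6, 31.4]
tcp_rot: [-0.0, 0.992, -0.13, -0.0]
ft_force: [0.0, -0.6, -0.9]
gripper_width: 0.174
finger_force: 58.6
```

```bash
python3 jog.py '{"tx": [0,0,0],"ty": [0,0,0],"tz": [-45,-85,-85],"rx": [0,0,0],"ry": [0,0,0],"rz": [0,0,0],"jaw": [0,0,0]}'; python3 go.py -6 78 70 0 b
```

```text
clock: 3.1
tool_pos: [460.6, -358.7, 122.2]
tcp_rot: [0.002, 0.992, -0.13, 0.004]
ft_force: [-0.5, -0.6, -0.7]
gripper_width: 0.177
finger_force: 58.7
tgt [5.94096e+02 1.87108e+02 1.00000e+02 5.90000e-02] row [ -11.6 -561.8   20.2] [ 0.005 -0.007 -0.319] len 562.3 F [-0.5 -0.6 -0.7] clk 3.1
```

```bash
python3 jog.py '{"tx": [-12,-12,-12,-12,-12],"ty": [-562,-562,-562,-562,-562],"tz": [0,0,0,0,0],"rx": [0,0,0,0,0],"ry": [0,0,0,0,0],"rz": [-0.319,-0.319,-0.319,-0.319,-0.319],"jaw": [0,0,0,0,0]}';  python3 go.py -6 78 70 0 b
```

```text
clock: 3.6
tool_pos: [517.0, -112.0, 115.6]
tcp_rot: [-0.0, 1.0, 0.029, -0.001]
ft_force: [1.2, -0.1, -1.0]
gripper_width: 0.172
finger_force: 58.9
tgt [5.94096e+02 1.87108e+02 1.00000e+02 5.90000e-02] row [  94.5 -294.1   15.6] [-0.     0.001 -0.001] len 309.3 F [ 1.2 -0.1 -1. ] clk 3.6
```

```bash
python3 jog.py '{"tx": [94,94,94,94,94],"ty": [-294,-294,-294,-294,-294],"tz": [0,0,0,0,0],"rx": [0,0,0,0,0],"ry": [0,0,0,0,0],"rz": [0,0,0,0,0],"jaw": [0,0,0,0,0]}';  python3 jog.py '{"tx": [30,30,30],"ty": [-52,-52,-52],"tz": [15,15,15],"rx": [0,0,0],"ry": [0,0,0],"rz": [0,0,0],"jaw": [0,0,0]}'; python3 go.py -6 78 40 0 b
```

```text
clock: 4.1
tool_pos: [582.1, 76.7, 115.4]
tcp_rot: [-0.013, 0.998, 0.059, -0.002]
ft_force: [0.5, 0.2, -1.2]
gripper_width: 0.173
finger_force: 59.0
clock: 4.4
tool_pos: [609.2, 107.6, 100.8]
tcp_rot: [-0.022, 0.997, 0.077, -0.004]
ft_force: [1.0, 0.2, -1.0]
gripper_width: 0.175
finger_force: 59.0
tgt [5.94096e+02 1.87108e+02 7.00000e+01 5.90000e-02] row [ -2.5 -79.5  34.4] [-0.043  0.006  0.096] len 86.6 F [ 1.   0.2 -1. ] clk 4.4
```

```bash
python3 -c "
from rig import bot, camrig, readout
s=readout.observe();print(s['q'],s['tool_pos'])"
```

```text
[ 0.15395656  0.33252921 -0.06563689  1.17682147  0.04362173  3.14059638] [609.17931803 107.57562214 100.84136538]
```

```bash
python3 jog.py '{"tx": [0,0,0,0,0],"ty": [0,0,0,0,0],"tz": [-10,-10,-10,-10,-10],"rx": [-0.043,-0.043,-0.043,-0.043,-0.043],"ry": [0.006,0.006,0.006,0.006,0.006],"rz": [-0.75,-0.75,-0.75,-0.75,-0.75],"jaw": [0,0,0,0,0]}'; for i in 1 2 ; do :; done; python3 jog.py '{"tx": [0,0,0,0,0],"ty": [0,0,0,0,0],"tz": [0,0,0,0,0],"rx": [0,0,0,0,0],"ry": [0,0,0,0,0],"rz": [-0.75,-0.75,-0.75,-0.75,-0.75],"jaw": [0,0,0,0,0]}'; python3 jog.py '{"tx": [0,0,0,0,0],"ty": [0,0,0,0,0],"tz": [0,0,0,0,0],"rx": [0,0,0,0,0],"ry": [0,0,0,0,0],"rz": [-0.75,-0.75,-0.75,-0.75,-0.75],"jaw": [0,0,0,0,0]}';  python3 go.py -6 78 50 3.14159 b
```

```text
clock: 4.9
tool_pos: [608.8, 105.3, 112.9]
tcp_rot: [-0.0, 0.899, 0.438, 0.01]
ft_force: [-0.1, 0.2, 0.2]
gripper_width: 0.177
finger_force: 59.1
clock: 5.4
tool_pos: [608.7, 105.2, 113.0]
tcp_rot: [0.003, 0.676, 0.737, 0.009]
ft_force: [0.1, 0.0, -1.2]
gripper_width: 0.177
finger_force: 59.1
clock: 5.9
tool_pos: [608.7, 105.2, 112.9]
tcp_rot: [0.007, 0.359, 0.933, 0.007]
ft_force: [0.3, -0.5, -1.1]
gripper_width: 0.176
finger_force: 59.1
tgt [594.096 187.108  80.      3.201] row [66.  50.3 33.4] [ 0.015  0.014 -0.794] len 89.5 F [ 0.3 -0.5 -1.1] clk 5.9
```

```bash
python3 jog.py '{"tx": [66,66,66,66,66],"ty": [50,50,50,50,50],"tz": [20,20,20,20,20],"rx": [0.015,0.015,0.015,0.015,0.015],"ry": [0.014,0.014,0.014,0.014,0.014],"rz": [-0.794,-0.794,-0.794,-0.794,-0.794],"jaw": [0,0,0,0,0]}'; python3 jog.py '{"tx": [0,0],"ty": [0,0],"tz": [0,0],"rx": [0,0],"ry": [0,0],"rz": [-0.044,-0.044],"jaw": [0,0]}';  python3 go.py -6 78 29 3.14159 b
```

```text
clock: 6.4
tool_pos: [594.1, 187.2, 93.3]
tcp_rot: [0.0, -0.008, 1.0, 0.0]
ft_force: [0.8, 0.1, -1.4]
gripper_width: 0.178
finger_force: 59.1
clock: 6.6
tool_pos: [594.4, 187.0, 93.4]
tcp_rot: [0.0, -0.027, 1.0, 0.0]
ft_force: [-0.4, -0.4, -1.2]
gripper_width: 0.172
finger_force: 59.1
tgt [594.096 187.108  59.      3.201] row [ 0.3  0.1 34.4] [ 0.001  0.001 -0.006] len 34.4 F [-0.4 -0.4 -1.2] clk 6.6
```

```bash
python3 jog.py '{"tx": [0,0,0,0],"ty": [0,0,0,0],"tz": [20,26,28,28],"rx": [0,0,0,0],"ry": [0,0,0,0],"rz": [0,0,0,0],"jaw": [0,0,0,0]}'; python3 jog.py '{"tx": [0,0],"ty": [0,0],"tz": [1.5,1.5],"rx": [0,0],"ry": [0,0],"rz": [0,0],"jaw": [0,0]}'|grep -E "pos|force"; python3 jog.py '{"tx": [0,0],"ty": [0,0],"tz": [1.5,1.5],"rx": [0,0],"ry": [0,0],"rz": [0,0],"jaw": [0,0]}'|grep -E "pos|force";python3 jog.py '{"tx": [0,0],"ty": [0,0],"tz": [1.5,1.5],"rx": [0,0],"ry": [0,0],"rz": [0,0],"jaw": [0,0]}'|grep -E "pos|force"
```

```text
clock: 7.0
tool_pos: [594.8, 187.8, 65.4]
tcp_rot: [0.0, -0.027, 1.0, 0.001]
ft_force: [-0.6, 0.2, -0.8]
gripper_width: 0.174
finger_force: 59.1
tool_pos: [595.3, 188.2, 64.4]
ft_force: [0.0, -0.7, -1.2]
finger_force: 59.1
tool_pos: [595.1, 188.2, 62.4]
ft_force: [-0.6, -0.7, -0.7]
finger_force: 59.1
tool_pos: [595.0, 188.2, 60.7]
ft_force: [-0.3, 0.4, -1.1]
finger_force: 59.1
```

Run:
```python
from h import *
o=[]
for n in("scene","top"):
    I=camrig.camera(n)[:,:,::-1]; u,v=np.round(proj(n,[604,100,30])[0]).astype(int)
    o.append(cv2.resize(I[v-70:v+70,u-100:u+100],(800,560),interpolation=cv2.INTER_CUBIC)[:,:] if n=="scene" else None)
cv2.imwrite("pics/g2.png",o[0])
```

```text
(no output)
```

View pics/g2.png

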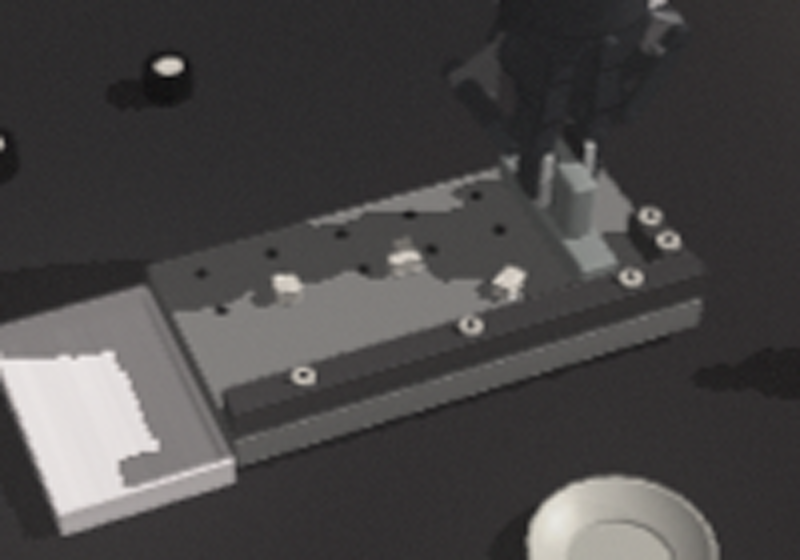

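The scraper hangs just above the bed near the stop (590,240), parallel to the fence and clear of all three chips (510,278), (405,258), (288,287). Lower to contact.

```bash
for k in 1; do python3 jog.py '{"tx": [0,0],"ty": [0,0],"tz": [1,1],"rx": [0,0],"ry": [0,0],"rz": [0,0],"jaw": [0,0]}'|grep -E "pos|ft"; python3 jog.py '{"tx": [0,0],"ty": [0,0],"tz": [1,1],"rx": [0,0],"ry": [0,0],"rz": [0,0],"jaw": [0,0]}'|grep -E "pos|ft";python3 jog.py '{"tx": [0,0],"ty": [0,0],"tz": [1,1],"rx": [0,0],"ry": [0,0],"rz": [0,0],"jaw": [0,0]}'|grep -E "pos|ft";python3 jog.py '{"tx": [0,0],"ty": [0,0],"tz": [1,1],"rx": [0,0],"ry": [0,0],"rz": [0,0],"jaw": [0,0]}'|grep -E "pos|ft"; done; python3 go.py -6 -60 28 3.14159 b
```

```text
tool_pos: [595.0, 188.1, 59.8]
ft_force: [-1.4, 0.1, -0.1]
tool_pos: [595.2, 188.2, 59.5]
ft_force: [-1.1, -0.5, 3.9]
tool_pos: [595.2, 188.2, 59.6]
ft_force: [-4.4, -1.3, 9.5]
tool_pos: [595.2, 188.2, 59.5]
ft_force: [-6.1, -1.3, 15.6]
tgt [602.26   49.35   58.      3.201] row [   0.5 -139.     1.3] [ 0.002  0.003 -0.005] len 139.0 F [-6.1 -1.3 15.6] clk 8.5
```

```bash
python3 jog.py '{"tx": [0,0,0,0,0],"ty": [0,-12,-24,-36,-48],"tz": [-2,-2,-2,-2,-2],"rx": [0,0,0,0,0],"ry": [0,0,0,0,0],"rz": [0,0,0,0,0],"jaw": [0,0,0,0,0]}'|grep -E "pos|ft"; python3 jog.py '{"tx": [0,0,0,0,0],"ty": [-13,-26,-39,-52,-65],"tz": [0,0,0,0,0],"rx": [0,0,0,0,0],"ry": [0,0,0,0,0],"rz": [0,0,0,0,0],"jaw": [0,0,0,0,0]}'|grep -E "pos|ft";python3 jog.py '{"tx": [0,0,0,0,0],"ty": [-12,-24,-36,-48,-60],"tz": [0,0,0,0,0],"rx": [0,0,0,0,0],"ry": [0,0,0,0,0],"rz": [0,0,0,0,0],"jaw": [0,0,0,0,0]}'|grep -E "pos|ft"; python3 go.py -6 -146 28 3.14159 b
```

```text
tool_pos: [598.4, 139.7, 59.6]
ft_force: [-0.0, 3.1, 6.4]
tool_pos: [601.9, 74.6, 59.6]
ft_force: [1.1, 3.3, 6.2]
tool_pos: [605.1, 14.8, 59.6]
ft_force: [-0.5, 4.7, 7.0]
tgt [607.349 -36.499  58.      3.201] row [  0.5 -51.3   1.4] [ 0.003  0.004 -0.005] len 51.4 F [-0.5  4.7  7. ] clk 10.0
```

```bash
python3 jog.py '{"tx": [0,0,0,0,0],"ty": [-11,-22,-32,-41,-48],"tz": [0,-0.5,-1,-1.2,-1.2],"rx": [0,0,0,0,0],"ry": [0,0,0,0,0],"rz": [0,0,0,0,0],"jaw": [0,0,0,0,0]}'|grep -E "pos|ft"; python3 jog.py '{"tx": [0,0,0,0,0],"ty": [-3,-3,-3,-3,-3],"tz": [0,0,-20,-60,-90],"rx": [0,0,0,0,0],"ry": [0,0,0,0,0],"rz": [0,0,0,0,0],"jaw": [0,0,0,0,0]}'; python3 go.py 457 -357 122 2.88
python3 - <<'E'
from h import *
o=[]
for n in("scene","top"):
    I=camrig.camera(n)[:,:,::-1]; u,v=np.round(proj(n,[604,60,30])[0]).astype(int)
    o.append(cv2.resize(I[v-70:v+70,u-93:u+93],(400,300),interpolation=cv2.INTER_CUBIC))
cv2.imwrite("pics/g3.png",np.hstack(o))
E
```

```text
tool_pos: [606.6, -33.9, 59.1]
ft_force: [-0.6, 0.4, -1.2]
clock: 11.0
tool_pos: [607.0, -35.3, 151.1]
tcp_rot: [0.001, -0.027, 1.0, 0.001]
ft_force: [0.6, 0.6, -1.2]
gripper_width: 0.183
finger_force: 59.1
tgt [ 457.   -357.    122.      2.88] row [ 167.4 -313.1   28.4] [0.002 0.001 0.316] len 356.2 F [ 0.6  0.6 -1.2] clk 11.0
```

View pics/g3.png

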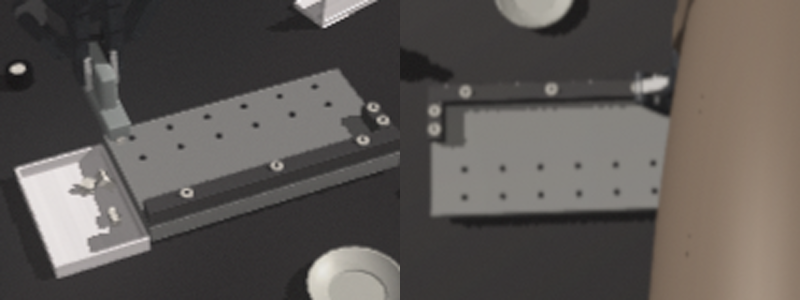

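All three chips lie in the tray (scene: (88,183), (103,177), (113,214)) and the bed is clear. Now return the scraper to its spot on the bench.

```bash
python3 jog.py '{"tx": [167,167,167,167,167],"ty": [-313,-313,-313,-313,-313],"tz": [0,0,0,0,0],"rx": [0,0,0,0,0],"ry": [0,0,0,0,0],"rz": [0.3,0.3,0.3,0.3,0.3],"jaw": [0,0,0,0,0]}'|grep pos; python3 go.py 457 -357 45 2.88
```

```text
tool_pos: [500.3, -263.3, 148.3]
tgt [ 457.   -357.     45.      2.88] row [  19.3 -101.6  103.1] [0.002 0.    0.017] len 146.0 F [ 1.5 -0.4 -1.6] clk 11.6
```

```bash
python3 jog.py '{"tx": [19,19,19,19,19],"ty": [-102,-102,-102,-102,-102],"tz": [40,40,60,103,103],"rx": [0,0,0,0,0],"ry": [0,0,0,0,0],"rz": [0.017,0.017,0.017,0.017,0.017],"jaw": [0,0,0,0,0]}'|grep pos;  python3 jog.py '{"tx": [0,0,0,0],"ty": [0,0,0,0],"tz": [5,10,13,13],"rx": [0,0,0,0],"ry": [0,0,0,0],"rz": [0,0,0,0],"jaw": [0,0,0,0]}'|grep -E "pos|ft"; python3 jog.py '{"tx": [0,0],"ty": [0,0],"tz": [1,1],"rx": [0,0],"ry": [0,0],"rz": [0,0],"jaw": [0,0]}'|grep -E "pos|ft";python3 jog.py '{"tx": [0,0],"ty": [0,0],"tz": [1,1],"rx": [0,0],"ry": [0,0],"rz": [0,0],"jaw": [0,0]}'|grep -E "pos|ft"
```

```text
tool_pos: [454.4, -353.9, 39.7]
tool_pos: [459.2, -356.4, 33.9]
ft_force: [0.1, 0.6, -2.1]
tool_pos: [458.8, -356.5, 32.6]
ft_force: [-0.3, 0.7, -0.7]
tool_pos: [458.5, -356.4, 31.1]
ft_force: [0.2, -0.4, -0.4]
```

```bash
python3 jog.py '{"tx": [0,0],"ty": [0,0],"tz": [1,1],"rx": [0,0],"ry": [0,0],"rz": [0,0],"jaw": [0,0]}'|grep -E "pos|ft";python3 jog.py '{"tx": [0,0],"ty": [0,0],"tz": [1,1],"rx": [0,0],"ry": [0,0],"rz": [0,0],"jaw": [0,0]}'|grep -E "pos|ft"; python3 go.py 457 -357 29.6 2.88
```

```text
tool_pos: [458.4, -356.4, 29.9]
ft_force: [-0.2, -0.7, -1.7]
tool_pos: [458.6, -356.5, 29.6]
ft_force: [-2.1, 1.2, 4.0]
tgt [ 457.   -357.     29.6     2.88] row [ 1.4 -0.9 -0.1] [ 0.002  0.001 -0.001] len 1.7 F [-2.1  1.2  4. ] clk 13.3
```

```bash
python3 jog.py '{"tx": [0,0,0,0,0],"ty": [0,0,0,0,0],"tz": [0,0,0,0,0],"rx": [0,0,0,0,0],"ry": [0,0,0,0,0],"rz": [0,0,0,0,0],"jaw": [1,1,1,1,1]}'|grep wid; python3 jog.py '{"tx": [0,0,0,0,0],"ty": [0,0,0,0,0],"tz": [-20,-40,-80,-120,-120],"rx": [0,0,0,0,0],"ry": [0,0,0,0,0],"rz": [0,0,0,0,0],"jaw": [1,1,1,1,1]}'|grep -E 'pos|wid';python3 go.py 411.3 306.2 120 1.899;  python3 - <<'E'
from h import *
I=camrig.camera("scene")[:,:,::-1];u,v=np.round(proj("scene",[457,-357,40])[0]).astype(int);np.save("a.npy",I)
u=max(u,60);J=I[v-40:v+40,u-50:u+50].astype(int).mean(2)
# compare against initial
K=np.load("im.npz")["scene"][v-40:v+40,u-50:u+50].astype(int).mean(2);m=lambda g:np.argwhere(g[:,:]>85).mean(0)
print(m(J),m(K))
E
```

```text
gripper_width: 0.992
tool_pos: [460.6, -358.4, 155.2]
gripper_width: 1.007
tgt [411.3   306.2   120.      1.899] row [220.5 629.   31.9] [0.003 0.01  0.98 ] len 667.3 F [0.2 0.  0.4] clk 14.3
[53.64583333 55.7377451 ] [52.71395076 55.30128957]
```

Scraper stands at its old spot. On to the angle.

```bash
python3 jog.py '{"tx": [220,220,220,220,220],"ty": [629,629,629,629,629],"tz": [10,10,10,10,10],"rx": [0,0,0,0,0],"ry": [0,0,0,0,0],"rz": [0.98,0.98,0.98,0.98,0.98],"jaw": [1,1,1,1,1]}'|grep pos; python3 go.py 411.3 306.2 120 1.899
```

```text
tool_pos: [440.5, -120.0, 144.7]
tgt [411.3   306.2   120.      1.899] row [368.8 215.3  25.6] [ 0.001 -0.002  0.269] len 427.9 F [1.6 0.3 0.1] clk 14.85
```

```bash
python3 jog.py '{"tx": [369,369,369,369,369],"ty": [215,215,215,215,215],"tz": [0,0,0,0,0],"rx": [0,0,0,0,0],"ry": [0,0,0,0,0],"rz": [0.269,0.269,0.269,0.269,0.269],"jaw": [1,1,1,1,1]}'|grep pos;python3 go.py 411.3 306.2 120 1.899
```

```text
tool_pos: [423.1, 116.0, 145.3]
tgt [411.3   306.2   120.      1.899] row [183.6  51.1  25.5] [ 0.001 -0.001  0.005] len 192.3 F [ 1.7  0.7 -0.9] clk 15.35
```

```bash
python3 jog.py '{"tx": [0],"ty": [0],"tz": [0],"rx": [0],"ry": [0],"rz": [0],"jaw": [1]}'|grep pos; python3 go.py 411.3 306.2 120 1.899
```

```text
tool_pos: [422.8, 119.3, 145.2]
tgt [411.3   306.2   120.      1.899] row [179.9  51.8  25.7] [ 0.001 -0.003  0.014] len 189.0 F [-0.8 -0.9 -0.1] clk 15.45
```

```bash
python3 jog.py '{"tx": [180,180,180,180,180],"ty": [52,52,52,52,52],"tz": [25,25,25,25,25],"rx": [0,0,0,0,0],"ry": [0,0,0,0,0],"rz": [0.01,0.01,0.01,0.01,0.01],"jaw": [1,1,1,1,1]}'|grep pos;python3 jog.py '{"tx": [0],"ty": [0],"tz": [0],"rx": [0],"ry": [0],"rz": [0],"jaw": [1]}'|grep pos;python3 go.py 411.3 306.2 28 1.899;  python3 - <<'E'
from h import *
o=[]
for n in("scene","top"):
    I=camrig.camera(n)[:,:,::-1]; u,v=np.round(proj(n,[405,306,50])[0]).astype(int); print(n,u,v)
    o.append(cv2.resize(I[v-50:v+50,u-50:u+50],(400,400),interpolation=cv2.INTER_CUBIC))
cv2.imwrite("pics/g4.png",np.hstack(o))
E
```

```text
tool_pos: [413.6, 304.3, 119.3]
tool_pos: [413.8, 301.1, 120.2]
tgt [411.3   306.2    28.      1.899] row [ 5.7 -0.6 92.2] [-0.001  0.    -0.003] len 92.4 F [ 0.4 -0.7  0.3] clk 16.05
scene 355 132
top 143 277
```

View pics/g4.png

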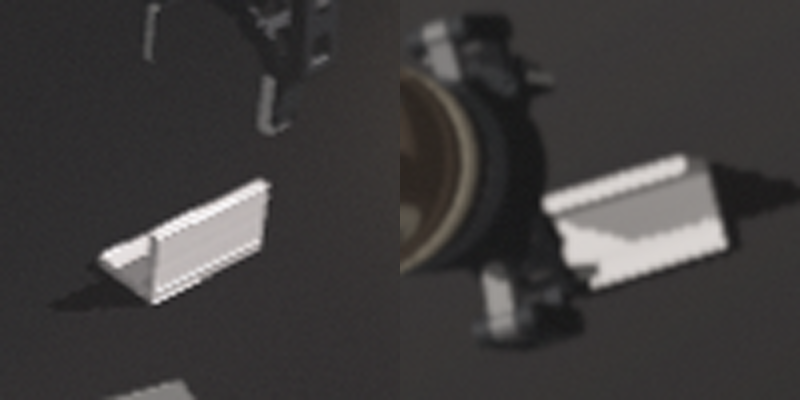

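The angle stands undisturbed with its leg top (scene crop (155,240)-(265,182)), the pads straddling it as computed. Descend and grip.

```bash
python3 jog.py '{"tx": [6,6,6,6],"ty": [0,0,0,0],"tz": [45,80,94,94],"rx": [0,0,0,0],"ry": [0,0,0,0],"rz": [0,0,0,0],"jaw": [1,1,1,1]}' 60|grep -E "pos|ft"; python3 go.py 411.3 306.2 26 1.899; python3 jog.py '{"tx": [0,0,0,0,0],"ty": [0,0,0,0,0],"tz": [0,0,0,0,0],"rx": [0,0,0,0,0],"ry": [0,0,0,0,0],"rz": [0,0,0,0,0],"jaw": [0,0,0,0,0]}' 60; python3 jog.py '{"tx": [0,0,0,0,0],"ty": [0,0,0,0,0],"tz": [0,0,0,0,0],"rx": [0,0,0,0,0],"ry": [0,0,0,0,0],"rz": [0,0,0,0,0],"jaw": [0,0,0,0,0]}' 100
```

```text
tool_pos: [411.4, 304.6, 25.5]
ft_force: [0.2, 0.3, 0.0]
tgt [411.3   306.2    26.      1.899] row [ 1.6  0.4 -0.5] [-0.002  0.001 -0.007] len 1.7 F [0.2 0.3 0. ] clk 16.55
clock: 17.05
tool_pos: [413.0, 307.5, 28.2]
tcp_rot: [0.0, 0.584, 0.812, 0.002]
ft_force: [-0.8, -0.5, -0.6]
gripper_width: 0.141
finger_force: 0.0
clock: 17.55
tool_pos: [412.9, 307.5, 28.3]
tcp_rot: [0.0, 0.584, 0.812, 0.002]
ft_force: [-0.6, -1.4, 5.5]
gripper_width: 0.07
finger_force: 98.6
```

```bash
python3 jog.py '{"tx": [0,0,0,0,0],"ty": [0,0,0,0,0],"tz": [-20,-60,-100,-110,-110],"rx": [0,0,0,0,0],"ry": [0,0,0,0,0],"rz": [0,0,0,0,0],"jaw": [0,0,0,0,0]}'; python3 go.py 36 60 110 1.5708 b
```

```text
clock: 18.05
tool_pos: [413.3, 307.8, 139.0]
tcp_rot: [0.001, 0.584, 0.812, 0.003]
ft_force: [0.5, 1.2, -1.1]
gripper_width: 0.064
finger_force: 98.2
tgt [637.087 171.625 140.      1.63 ] row [-200.3  168.8   -0.6] [ 0.005 -0.003  0.265] len 261.9 F [ 0.5  1.2 -1.1] clk 18.05
```

```bash
python3 jog.py '{"tx": [-200,-200,-200,-200,-200],"ty": [169,169,169,169,169],"tz": [0,0,0,0,0],"rx": [0,0,0,0,0],"ry": [0,0,0,0,0],"rz": [0.265,0.265,0.265,0.265,0.265],"jaw": [0,0,0,0,0]}'; python3 jog.py '{"tx": [0],"ty": [0],"tz": [0],"rx": [0],"ry": [0],"rz": [0],"jaw": [0]}' |grep pos; python3 go.py 36 60 40 1.5708 b
```

```text
clock: 18.55
tool_pos: [626.7, 175.9, 134.7]
tcp_rot: [-0.001, 0.686, 0.728, -0.001]
ft_force: [0.4, 1.0, -1.6]
gripper_width: 0.067
finger_force: 98.2
tool_pos: [629.4, 173.6, 133.2]
tgt [637.087 171.625  70.      1.63 ] row [-2.3  7.6 63.2] [-0.002  0.001 -0.006] len 63.7 F [ 0.7  0.3 -1.4] clk 18.65
```

```bash
python3 jog.py '{"tx": [-2,-2,-2,-2,-2],"ty": [8,8,8,8,8],"tz": [0,30,60,68,68],"rx": [0,0,0,0,0],"ry": [0,0,0,0,0],"rz": [-0.006,-0.006,-0.006,-0.006,-0.006],"jaw": [0,0,0,0,0]}'|grep -E "pos|ft"; python3 jog.py '{"tx": [0],"ty": [0],"tz": [0],"rx": [0],"ry": [0],"rz": [0],"jaw": [0]}' |grep -E "pos|ft"; python3 go.py 36 60 28 1.5708 b
python3 - <<'E'
from h import *
I=camrig.camera("scene")[:,:,::-1]; u,v=np.round(proj("scene",[640,150,40])[0]).astype(int)
cv2.imwrite("pics/g5.png",cv2.resize(I[v-60:v+60,u-80:u+80],(800,600),interpolation=cv2.INTER_CUBIC))
E
```

```text
tool_pos: [632.3, 176.3, 67.7]
ft_force: [0.1, 0.1, -0.3]
tool_pos: [634.4, 176.6, 70.8]
ft_force: [-0.8, -0.2, -1.7]
tgt [637.087 171.625  58.      1.63 ] row [-5.2  2.3 12.8] [ 0.002 -0.002  0.007] len 14.0 F [-0.8 -0.2 -1.7] clk 19.25
```

View pics/g5.png

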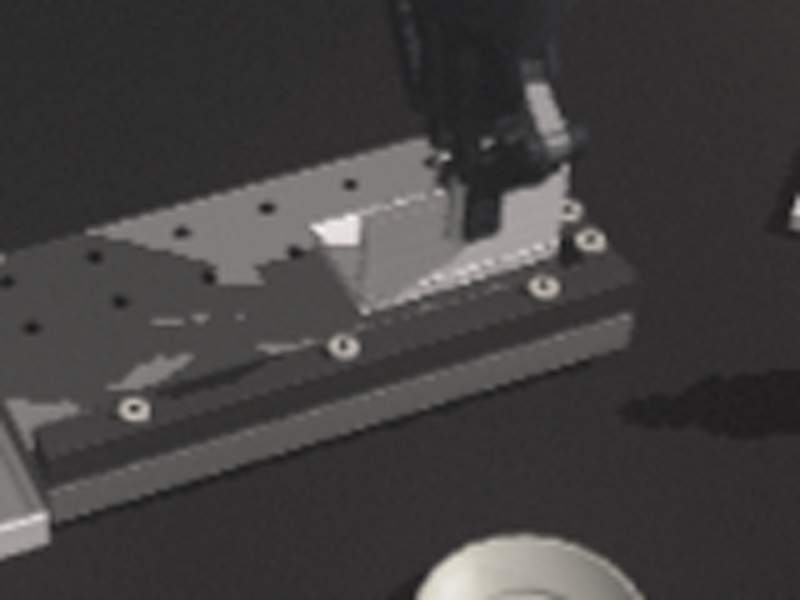

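```bash
python3 jog.py '{"tx": [-3,-3,-3,-3],"ty": [0,0,0,0],"tz": [4,8,8,8],"rx": [0,0,0,0],"ry": [0,0,0,0],"rz": [0.007,0.007,0.007,0.007],"jaw": [0,0,0,0]}'|grep -E "pos|ft"; python3 jog.py '{"tx": [0,0],"ty": [0,0],"tz": [1,1],"rx": [0,0],"ry": [0,0],"rz": [0,0],"jaw": [0,0]}'|grep -E "pos|ft";python3 jog.py '{"tx": [0,0],"ty": [0,0],"tz": [1,1],"rx": [0,0],"ry": [0,0],"rz": [0,0],"jaw": [0,0]}'|grep -E "pos|ft";python3 jog.py '{"tx": [0,0],"ty": [0,0],"tz": [1,1],"rx": [0,0],"ry": [0,0],"rz": [0,0],"jaw": [0,0]}'|grep -E "pos|ft";python3 jog.py '{"tx": [0,0],"ty": [0,0],"tz": [1,1],"rx": [0,0],"ry": [0,0],"rz": [0,0],"jaw": [0,0]}'|grep -E "pos|ft"
```

```text
tool_pos: [634.6, 172.9, 61.8]
ft_force: [-0.6, 0.8, -1.5]
tool_pos: [634.6, 173.0, 60.7]
ft_force: [0.5, 0.3, -1.5]
tool_pos: [634.6, 173.0, 59.6]
ft_force: [0.1, -0.7, -2.2]
tool_pos: [634.6, 173.0, 58.6]
ft_force: [-0.4, 0.2, -2.3]
tool_pos: [634.7, 173.0, 58.4]
ft_force: [-1.2, -0.7, 3.1]
```

```bash
f(){ grep -E "pos|ft"; }; python3 jog.py '{"tx": [0,0,0,0],"ty": [2,4,6,6],"tz": [0,0,0,0],"rx": [0,0,0,0],"ry": [0,0,0,0],"rz": [0,0,0,0],"jaw": [0,0,0,0]}'|f; python3 jog.py '{"tx": [0,0],"ty": [2,2],"tz": [0,0],"rx": [0,0],"ry": [0,0],"rz": [0,0],"jaw": [0,0]}'|f;python3 jog.py '{"tx": [0,0],"ty": [1,1],"tz": [0,0],"rx": [0,0],"ry": [0,0],"rz": [0,0],"jaw": [0,0]}'|f;python3 jog.py '{"tx": [0,0],"ty": [1,1],"tz": [0,0],"rx": [0,0],"ry": [0,0],"rz": [0,0],"jaw": [0,0]}'|f; python3 go.py 46 70 28.3 1.5708 b
```

```text
tool_pos: [640.6, 173.5, 58.4]
ft_force: [-3.4, -0.4, 5.6]
tool_pos: [642.5, 173.6, 58.3]
ft_force: [-4.7, -0.4, 5.0]
tool_pos: [643.4, 173.6, 58.4]
ft_force: [-3.6, -0.4, 5.6]
tool_pos: [644.4, 173.7, 58.3]
ft_force: [-4.2, 0.8, 5.1]
tgt [646.478 182.199  58.3     1.63 ] row [8.4 2.6 0.1] [ 0.001 -0.002 -0.001] len 8.8 F [-4.2  0.8  5.1] clk 21.5
```

```bash
f(){ grep -E "pos|ft"; }; python3 jog.py '{"tx": [0,0],"ty": [1,1],"tz": [0,0],"rx": [0,0],"ry": [0,0],"rz": [0,0],"jaw": [0,0]}'|f;python3 jog.py '{"tx": [0,0],"ty": [1,1],"tz": [0,0],"rx": [0,0],"ry": [0,0],"rz": [0,0],"jaw": [0,0]}'|f;python3 jog.py '{"tx": [0,0],"ty": [1,1],"tz": [0,0],"rx": [0,0],"ry": [0,0],"rz": [0,0],"jaw": [0,0]}'|f;python3 jog.py '{"tx": [0,0],"ty": [1,1],"tz": [0,0],"rx": [0,0],"ry": [0,0],"rz": [0,0],"jaw": [0,0]}'|f
```

```text
tool_pos: [645.4, 173.8, 58.3]
ft_force: [-4.2, -0.4, 5.8]
tool_pos: [646.4, 173.8, 58.3]
ft_force: [-3.6, -0.7, 5.3]
tool_pos: [647.4, 173.9, 58.4]
ft_force: [-3.5, -0.4, 5.2]
tool_pos: [648.2, 173.9, 58.4]
ft_force: [-4.6, -0.7, 6.8]
```

```bash
f(){ grep -E "pos|ft|rot"; }; python3 jog.py '{"tx": [0,0],"ty": [1,1],"tz": [0,0],"rx": [0,0],"ry": [0,0],"rz": [0,0],"jaw": [0,0]}'|f;python3 jog.py '{"tx": [0,0],"ty": [1,1],"tz": [0,0],"rx": [0,0],"ry": [0,0],"rz": [0,0],"jaw": [0,0]}'|f;python3 jog.py '{"tx": [0,0],"ty": [1,1],"tz": [0,0],"rx": [0,0],"ry": [0,0],"rz": [0,0],"jaw": [0,0]}'|f
```

```text
tool_pos: [648.2, 173.9, 58.3]
tcp_rot: [-0.001, 0.686, 0.727, 0.0]
ft_force: [-8.3, -0.8, 7.9]
tool_pos: [648.2, 173.9, 58.4]
tcp_rot: [-0.002, 0.686, 0.727, -0.0]
ft_force: [-11.6, 0.1, 10.0]
tool_pos: [648.3, 173.9, 58.3]
tcp_rot: [-0.002, 0.686, 0.727, -0.001]
ft_force: [-14.3, -1.2, 11.8]
```

```bash
f(){ grep -E "pos|ft"; }; python3 jog.py '{"tx": [2,4,5,5],"ty": [-2.5,-2.5,-2.5,-2.5],"tz": [0,0,0,0],"rx": [0,0,0,0],"ry": [0,0,0,0],"rz": [0,0,0,0],"jaw": [0,0,0,0]}'|f; python3 jog.py '{"tx": [1,1],"ty": [0,0],"tz": [0,0],"rx": [0,0],"ry": [0,0],"rz": [0,0],"jaw": [0,0]}'|f;python3 jog.py '{"tx": [1,1],"ty": [0,0],"tz": [0,0],"rx": [0,0],"ry": [0,0],"rz": [0,0],"jaw": [0,0]}'|f;python3 jog.py '{"tx": [1,1],"ty": [0,0],"tz": [0,0],"rx": [0,0],"ry": [0,0],"rz": [0,0],"jaw": [0,0]}'|f;python3 jog.py '{"tx": [1,1],"ty": [0,0],"tz": [0,0],"rx": [0,0],"ry": [0,0],"rz": [0,0],"jaw": [0,0]}'|f
```

```text
tool_pos: [648.0, 176.3, 58.4]
ft_force: [-5.9, -9.8, 8.6]
tool_pos: [648.0, 177.0, 58.4]
ft_force: [-7.4, -9.2, 9.5]
tool_pos: [647.9, 178.0, 58.4]
ft_force: [-5.9, -10.0, 8.5]
tool_pos: [647.9, 179.0, 58.4]
ft_force: [-6.3, -9.3, 9.4]
tool_pos: [647.8, 180.0, 58.4]
ft_force: [-5.4, -10.3, 8.9]
```

```bash
f(){ grep -E "pos|ft"; }; python3 jog.py '{"tx": [1,1],"ty": [0,0],"tz": [0,0],"rx": [0,0],"ry": [0,0],"rz": [0,0],"jaw": [0,0]}'|f;python3 jog.py '{"tx": [1,1],"ty": [0,0],"tz": [0,0],"rx": [0,0],"ry": [0,0],"rz": [0,0],"jaw": [0,0]}'|f;python3 jog.py '{"tx": [1,1],"ty": [0,0],"tz": [0,0],"rx": [0,0],"ry": [0,0],"rz": [0,0],"jaw": [0,0]}'|f;python3 jog.py '{"tx": [1,1],"ty": [0,0],"tz": [0,0],"rx": [0,0],"ry": [0,0],"rz": [0,0],"jaw": [0,0]}'|f
```

```text
tool_pos: [647.7, 181.0, 58.4]
ft_force: [-5.3, -9.7, 9.3]
tool_pos: [647.7, 182.0, 58.4]
ft_force: [-6.4, -9.3, 8.9]
tool_pos: [647.6, 183.0, 58.5]
ft_force: [-6.1, -11.1, 8.8]
tool_pos: [647.6, 183.0, 58.5]
ft_force: [-5.4, -13.1, 9.2]
```

```bash
f(){ grep -E "pos|ft|rot|wid"; }; python3 jog.py '{"tx": [1,1],"ty": [0,0],"tz": [0,0],"rx": [0,0],"ry": [0,0],"rz": [0,0],"jaw": [0,0]}'|f;python3 jog.py '{"tx": [0,0,0,0],"ty": [1,2,3,3],"tz": [1,2,3,3],"rx": [0,0,0,0],"ry": [0,0,0,0],"rz": [0,0,0,0],"jaw": [0,0,0,0]}'|f; python3 jog.py '{"tx": [0,0,0],"ty": [1,2,2],"tz": [1,2,2],"rx": [0,0,0],"ry": [0,0,0],"rz": [0,0,0],"jaw": [0,0,0]}'|f; python3 -c "
from rig import bot, camrig, readout
s=readout.observe();print(s['torque'],s['ft_force'],s['tcp_rot'])"
```

```text
tool_pos: [647.6, 183.1, 58.5]
tcp_rot: [0.003, 0.687, 0.726, -0.002]
ft_force: [-6.9, -15.3, 10.3]
gripper_width: 0.068
tool_pos: [647.8, 183.1, 58.4]
tcp_rot: [0.001, 0.687, 0.726, -0.003]
ft_force: [-21.2, -18.6, 31.0]
gripper_width: 0.069
tool_pos: [647.9, 183.1, 58.3]
tcp_rot: [0.0, 0.687, 0.726, -0.004]
ft_force: [-33.1, -19.5, 44.5]
gripper_width: 0.064
[-4.02478889  6.95399067  0.06266119] [-33.05091856 -19.50937146  44.45722529] [ 4.16362985e-04  6.87194666e-01  7.26462057e-01 -4.02468786e-03]
```

```bash
f(){ grep -E "pos|ft|rot|wid"; }; python3 jog.py '{"tx": [-1,-1.5,-1.5,-1.5],"ty": [-0.5,-1,-1,-1],"tz": [-1,-2.5,-2.5,-2.5],"rx": [-0.006,-0.012,-0.012,-0.012],"ry": [0.005,0.01,0.01,0.01],"rz": [0,0,0,0],"jaw": [0,0,0,0]}'|f
python3 - <<'E'
from h import *
from scipy.spatial.transform import Rotation as Ro
s=readout.observe();w=s["tcp_rot"];M=Ro.from_quat([w[1],w[2],w[3],w[0]]).as_matrix()
x=np.array([-.059,.998,0]);y=np.array([.998,.059,0]);print("lean",M[:,2]@x,M[:,2]@y,s["torque"],s["ft_force"])
o=[]
I=camrig.camera("scene")[:,:,::-1]; u,v=np.round(proj("scene",[640,160,40])[0]).astype(int)
cv2.imwrite("pics/g6.png",cv2.resize(I[v-45:v+45,u-60:u+60],(800,600),interpolation=cv2.INTER_CUBIC))
E
```

```text
tool_pos: [647.9, 183.0, 58.3]
tcp_rot: [0.0, 0.687, 0.727, 0.005]
ft_force: [-23.6, -13.6, 29.8]
gripper_width: 0.064
lean 0.005981247753019804 0.007234921443948038 [-2.83438975  5.233122    0.03885498] [-23.61662992 -13.62113036  29.79647639]
```

View pics/g6.png

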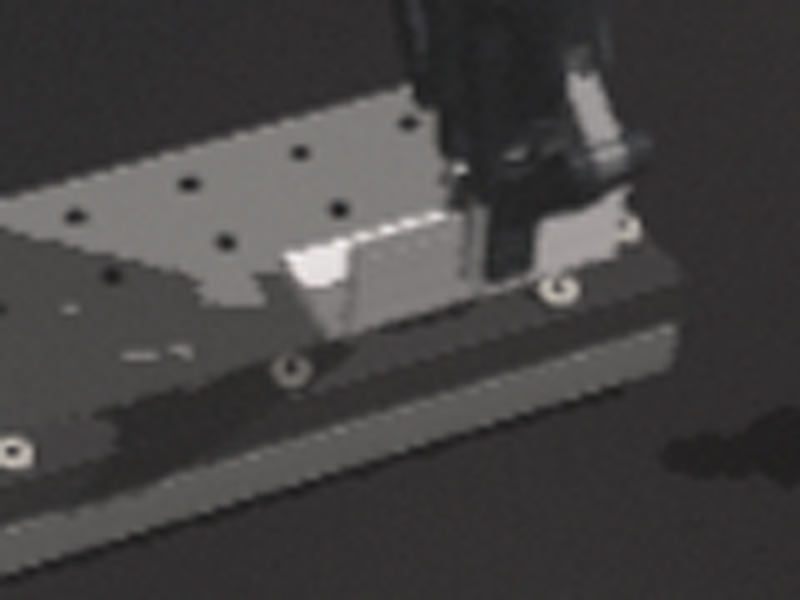

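The view shows the angle flat on the bed, its back along the fence and its end at the stop (leg from (345,335) to (625,240)). Contact is held at about 30 N down and 24 N back, so I'm handing in.

```bash
python3 jog.py '{"tx": [0,0,0],"ty": [0,0,0],"tz": [0,0,0],"rx": [0,0,0],"ry": [0,0,0],"rz": [0,0,0],"jaw": [0,0,0]}'; python3 -c "
from rig import bot, camrig, readout
print(bot.job_done())"
```

```text
clock: 26.55
tool_pos: [647.9, 183.1, 58.3]
tcp_rot: [0.0, 0.687, 0.727, 0.005]
ft_force: [-24.0, -13.3, 29.2]
gripper_width: 0.069
finger_force: 103.6
the job is handed in; nothing more can be done
None
```

I swept the three chips into the tray, stood the scraper back at its old spot on the bench, and handed in at 26.6 s with the angle held against bed, fence and end stop, pressed about 29 N down and 24 N back; no verdict was returned.

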